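# Put the crew radios on charge

## Task

Put the four hand-held radios on charge: stand each one upright in the charging dock whose rim has the colour of the radio's cap, right down on the floor of the pocket and let go. Set them down rather than dropping them, do not knock any radio over, and leave the brass trophy and the roll of tape where they are.

Things in the scene. Friction and masses are not known exactly. Their poses are not given: they have to be found in the camera images.
- radio_red: Hand-held two-way radio standing upright: black block 36 (its x, front to back) x 58 (its y, width) x 100 mm tall, the top 14 mm being a red cap, with a black stub aerial (12 mm thick, 20 mm tall) and a grey knob (8 mm tall) on top, at y = +19 and -17 mm. About 0.26 kg. Origin: centre of its underside; z up through the radio.
- radio_yellow: Hand-held two-way radio standing upright: black block 36 (its x, front to back) x 58 (its y, width) x 100 mm tall, the top 14 mm being a yellow cap, with a black stub aerial (12 mm thick, 20 mm tall) and a grey knob (8 mm tall) on top, at y = +19 and -17 mm. About 0.26 kg. Origin: centre of its underside; z up through the radio.
- radio_blue: Hand-held two-way radio standing upright: black block 36 (its x, front to back) x 58 (its y, width) x 100 mm tall, the top 14 mm being a blue cap, with a black stub aerial (12 mm thick, 20 mm tall) and a grey knob (8 mm tall) on top, at y = +19 and -17 mm. About 0.26 kg. Origin: centre of its underside; z up through the radio.
- radio_green: Hand-held two-way radio standing upright: black block 36 (its x, front to back) x 58 (its y, width) x 100 mm tall, the top 14 mm being a green cap, with a black stub aerial (12 mm thick, 20 mm tall) and a grey knob (8 mm tall) on top, at y = +19 and -17 mm. About 0.26 kg. Origin: centre of its underside; z up through the radio.
- dock_red: Charging dock with a red rim, fixed to the table: 66 (x) x 88 (y) mm, 26 mm tall overall, open on top. Its pocket is 52 (x) x 74 (y) mm with straight walls 7 mm thick and a flat black floor 8 mm above the table; a radio stands in it with its width along the dock's y, facing either way. Origin: centre of its underside, on the table; z up.
- dock_yellow: Charging dock with a yellow rim, fixed to the table: 66 (x) x 88 (y) mm, 26 mm tall overall, open on top. Its pocket is 52 (x) x 74 (y) mm with straight walls 7 mm thick and a flat black floor 8 mm above the table; a radio stands in it with its width along the dock's y, facing either way. Origin: centre of its underside, on the table; z up.
- dock_blue: Charging dock with a blue rim, fixed to the table: 66 (x) x 88 (y) mm, 26 mm tall overall, open on top. Its pocket is 52 (x) x 74 (y) mm with straight walls 7 mm thick and a flat black floor 8 mm above the table; a radio stands in it with its width along the dock's y, facing either way. Origin: centre of its underside, on the table; z up.
- dock_green: Charging dock with a green rim, fixed to the table: 66 (x) x 88 (y) mm, 26 mm tall overall, open on top. Its pocket is 52 (x) x 74 (y) mm with straight walls 7 mm thick and a flat black floor 8 mm above the table; a radio stands in it with its width along the dock's y, facing either way. Origin: centre of its underside, on the table; z up.
- trophy: Bystander: brass cup, 56 mm across, on a dark wooden base 58 x 58 x 30 mm, 110 mm tall overall, loose. Origin: centre of its underside.
- tape: Bystander: roll of grey tape lying flat, 90 mm across with a 60 mm hole, 48 mm tall, loose. Origin: centre of its underside.
There are look-alikes about, which are no part of the job. What is shaped like the radio_green but orange is not meant.

How it is judged:
By the outcome, as a careful person would: the job done as asked, in the order asked, and still so for the second after the job is handed in, with the robot touching nothing.
It also fails if it takes over 120 s, if anything falls off the work surface, if the arm or the gripper's body presses on something with over 40 N, if the wrist force passes 120 N, or if a joint passes its speed limit or range.

## Robot

A 6-joint arm with a two-finger parallel gripper is mounted at the origin on the work surface. World frame = base frame: x ahead of the robot, y to its left, z up, the work surface at z = 0. Lengths are in mm, angles in degrees, forces in N, time in s.
With the tool pointing down it reaches from about 325 to 775 mm from the base axis. Payload 9.3 kg.
Tool frame: the origin (TCP) lies on the front face of the gripper's body, between the roots of the fingers; the fingertips stand 73 mm ahead of it and the grasp point (between the pads) lies 54 mm ahead of it; z points along the fingers, y is the line along which they close (so a half turn about z gives the same grasp; the last joint's range is limited). The gripper opens to 85 mm and grips with 20 to 120 N. Pads are 22 mm wide; open, the fingers measure 114 mm over their backs; the gripper's body (76 mm by 85 mm) begins 54 mm behind the grasp point. The pads swing forward as they close: fully open they stand 13 mm farther back than shut.
Start: joints at [-71.941, 14.817, 1.232, 76.415, 0, 81.257], TCP at [248.001, -490.91, 303.879] pointing down, gripper open.
Joint ranges: [-174.27, 174.27], [-52.1, 104.24], [-59.71, 78.15], [-110.17, 111.67], [-87.03, 83.33], [-180, 180]. Speed limits (degrees/s): [127.2, 127.2, 159.86, 180, 180, 180].

## Interface

Orientations are given as a 3x3 rotation matrix whose columns are the frame's x, y, z axes.
In Python, from cell import bot, viewer gives the robot as it stands.
- The arm moves only by the tool apply_moves, never from a script. Its argument "targets" is one flat list of numbers, 7 for each row, row after row: the shift along the world's x, y, z scaled (see below), then the turn, a rotation vector about the world's x, y, z scaled (see below), then the opening, from -1 (shut) to 1 (fully open). A call has 1 to 8 rows; each row is the pose to reach, as a shift and turn from the pose commanded when the call began; what a row does not reach only later rows make up. The controller multiplies each number of a shift by 100 mm and each number of a turn by 60 degrees. A row lasts 1/12 s, in which the tool goes at most 41.7 mm and 7.16 degrees, less where a joint would pass 70% of its speed; a pose out of reach is approached as far as the arm can. A call with a number of a shift or a turn outside -1 to 1 is refused whole. A call with a gripper value outside its range is refused whole. The fingers move at their own pace and stop on an object; "squeeze" is the grip in N (left out, the last holds). Time passes only in rows, so rows that repeat a pose let the fingers close. It gives the time, the measured TCP pose, the force, the opening and the grip force at its end, in the units of the state.
- bot.get_obs(): the state, without advancing time (a new reading comes with each control period).
- viewer.read_camera(name): name is "scene" or "top" or "wrist"; returns a dict with "image" (384x512x3 uint8, red, green, blue), "mtx" (3x3 intrinsics, pixels), "dist_coeffs" ([k1, k2, p1, p2, k3] as OpenCV has them; the pictures are not rectified), "R" (3x3) and "t" (3): a world point X has camera coordinates R X + t. Camera axes: x right, y down, z forward; pixel columns grow to the right and rows downward; lengths in mm; the calibration is good to about 2 mm. A picture is of the moment at which its call begins. There is no depth.
- bot.close_job(): hands the job in; it is judged then, once.
The state is a dict: "clock": time; "joints": joint angles; "joint_velocities": joint speeds; "tau": joint torques, N m; "tcp_pos": TCP position; "tool_rot": TCP orientation; "contact_force": force on the tool from outside, world axes, zero at the start; "torque": the same for the moment, N m; "finger_gap": opening from 0.0 (shut) to 1.0 (fully open); "gripper_force": force on a finger pad.
Only numpy, scipy, OpenCV 4.12 (cv2) and the standard library are available. Lean on these libraries where they do the work, as an engineer would, in place of code of your own. Each camera call takes 0.05 s, during which the arm holds its last target. There are 200 camera calls.

## Working session

There is one attempt and no reset: what is moved stays moved. The work goes in short steps, Python scripts to look and compute and a tool call to move; the robot and the scene stay as the last step left them, time stands still between calls to the robot, and variables do not carry over. Pictures are saved under pics/ and viewed, at most 14 in all, crops included, and the job is handed in when it is done.

Besides the shell and the picture viewer there is one more tool, called as name(argument=value, ...) on one line, values as JSON. apply_moves: Moves the arm, as the interface text tells. Shifts and turns lie within -1 to 1; 1 stands for 100 mm of shift or 60 degrees of turn. Its arguments: {"type":"object","properties":{"targets":{"type":"array"},"squeeze":{"type":"number"}},"required":["targets"]}

```bash
mkdir -p pics; ls
python3 - <<'E'
from cell import bot, viewer
import cv2, json
for n in ["scene","top"]:
    c=viewer.read_camera(n); cv2.imwrite(f"pics/{n}0.png",cv2.resize(c["image"][:,:,::-1],(800,600),interpolation=cv2.INTER_CUBIC))
    print(n,c["mtx"],c["dist_coeffs"],c["R"],c["t"])
print(bot.get_obs())
E
```

```text
pics
scene [[385.24303377   0.         260.97007874]
 [  0.         385.24303377 191.78871904]
 [  0.           0.           1.        ]] [0.0018977 0.        0.        0.        0.       ] [[ 0.80439957  0.59383213 -0.01745691]
 [ 0.44952723 -0.62761121 -0.6356331 ]
 [-0.38841551  0.50345563 -0.7717939 ]] [-437.9127962  -233.26502709 1396.84209237]
top [[458.66652601   0.         267.42362499]
 [  0.         458.66652601 190.52965362]
 [  0.           0.           1.        ]] [0.04080175 0.         0.         0.         0.        ] [[ 0.00904878 -0.99993293  0.00722822]
 [-0.99823824 -0.00945686 -0.05857458]
 [ 0.05863901 -0.00668545 -0.99825687]] [ -21.15463802  522.35270559 1265.08430793]
{'clock': 0.1, 'joints': array([-7.19395516e+01,  1.48472801e+01,  1.19442240e+00,  7.64154294e+01,
        1.39943130e-03,  8.12556937e+01]), 'joint_velocities': array([-0.06931387, -0.0647415 ,  0.17783559, -0.04217387, -0.05202464,
        0.06780223]), 'tau': array([ 5.38542430e-03, -5.56694055e+01,  3.45069265e+01,  1.16389562e-02,
       -1.67194999e-04,  4.39434046e-06]), 'tcp_pos': array([ 247.96514005, -490.7501506 ,  303.33116561]), 'tool_rot': array([[ 8.92548441e-01,  4.50951395e-01, -3.46271586e-04],
       [ 4.50951481e-01, -8.92547736e-01,  1.14068517e-03],
       [ 2.05329651e-04, -1.17426846e-03, -9.99999289e-01]]), 'contact_force': array([ 0.90707377, -0.57424448,  0.82232174]), 'torque': array([0.03955579, 0.08609355, 0.02667136]), 'gripper_force': 0.0, 'finger_gap': 0.998746719519067}
```

View pics/top0.png

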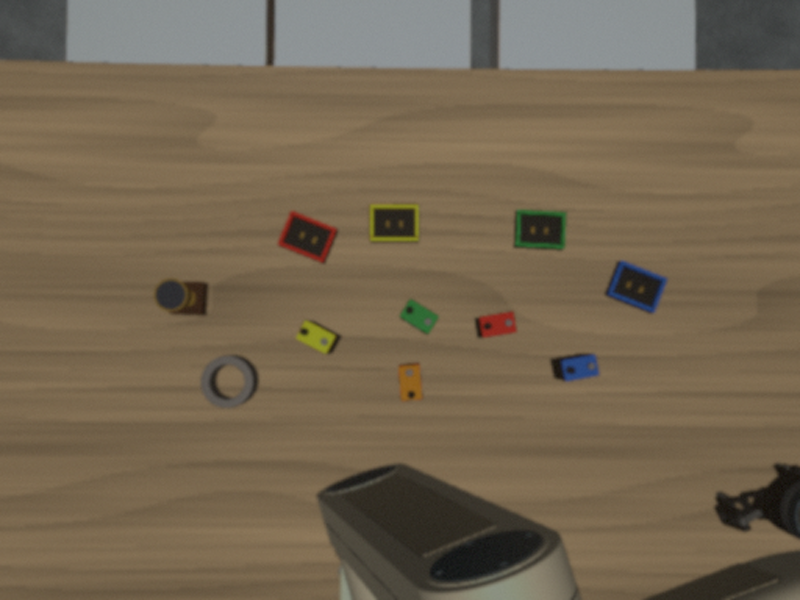

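View pics/scene0.png

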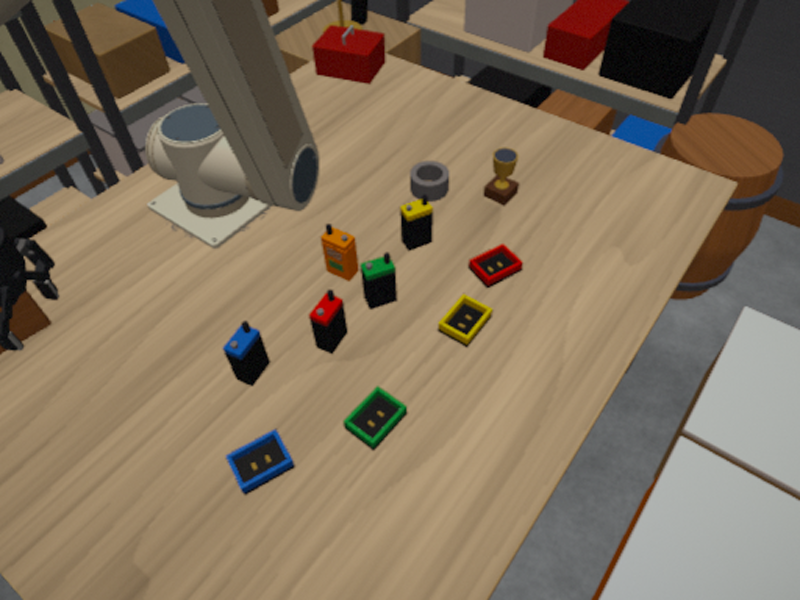

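The top view shows caps (in 800x600 pixels) at yellow (318,337), green (418,316), red (496,324) and blue (578,367). The docks are red (308,237), yellow (394,223), green (540,229) and blue (637,287).

What could be mistaken:
- **Green radio:** the all-orange radio at (410,382). I choose the black block with the green cap at (418,316).
- **Red and blue radios:** the red and blue boxes on the background shelves in the scene view.

Next I fit box silhouettes in both views.

```bash
cat > h.py <<'E'
from cell import bot, viewer
import cv2, numpy as np
from scipy.optimize import minimize
HUE={"red":(0,6),"yellow":(27,33),"blue":(105,120),"green":(55,75)}
def mask(img,c):
    h=cv2.cvtColor(img,cv2.COLOR_RGB2HSV); lo,hi=HUE[c]
    m=cv2.inRange(h,(lo,140,50),(hi,255,255))
    if c=="red": m|=cv2.inRange(h,(174,140,50),(180,255,255))
    return m
def proj(P,c): return cv2.projectPoints(np.float64(P).reshape(-1,3),cv2.Rodrigues(c["R"])[0],c["t"],c["mtx"],c["dist_coeffs"])[0].reshape(-1,2)
def box(p,d,z):
    x,y,a=p; a=np.radians(a); R=np.array([[np.cos(a),-np.sin(a)],[np.sin(a),np.cos(a)]])
    q=np.array([[i,j] for i in(-1,1) for j in(-1,1)])*np.array(d)/2@R.T+[x,y]
    return np.array([[*v,zz] for v in q for zz in z])
def unproj(uv,z,c):
    n=cv2.undistortPoints(np.float64(uv).reshape(1,1,2),c["mtx"],c["dist_coeffs"]).ravel()
    r=c["R"].T@[*n,1]; o=-c["R"].T@c["t"]; return (o+r*(z-o[2])/r[2])[:2]
def blob(c,col,near,rad):
    m=mask(c["image"],col); n,l,s,ce=cv2.connectedComponentsWithStats(m)
    P=[np.argwhere(l==i)[:,::-1] for i in range(1,n) if s[i,4]>=12 and np.hypot(*(ce[i]-near))<rad]
    return cv2.convexHull(np.concatenate(P).astype(np.float32)).reshape(-1,2) if P else None
def fill(h):
    m=np.zeros((384*4,512*4),np.uint8); cv2.fillConvexPoly(m,np.int32(np.round((h+.5)*4*16)),1,shift=4); return m
def fit(cams,hulls,d,z,p0):
    T=[]
    for h in hulls:   # hull of pixel centres -> grow by half a pixel
        T.append(cv2.dilate(fill(h),np.ones((5,5),np.uint8)))
    def cost(p):
        s=0
        for c,t in zip(cams,T):
            m=fill(cv2.convexHull(proj(box(p,d,z),c).astype(np.float32)).reshape(-1,2)); s+=1-(m&t).sum()/(m|t).sum()
        return s
    best=min((minimize(cost,[p0[0],p0[1],a],method="Nelder-Mead",options=dict(initial_simplex=[[p0[0],p0[1],a],[p0[0]+15,p0[1],a],[p0[0],p0[1]+15,a],[p0[0],p0[1],a+20]],xatol=.1,fatol=1e-4)) for a in(-60,-20,20,60,90)),key=lambda r:r.fun)
    return best.x,best.fun
E
cat > m.py <<'E'
from h import *
top=viewer.read_camera("top"); sc=viewer.read_camera("scene")
R={"red":(496,324),"yellow":(318,337),"blue":(578,367),"green":(418,316)}
D={"red":(308,237),"yellow":(394,223),"blue":(637,287),"green":(540,229)}
for nm,S,d,z in(("radio",R,(36,58),(86,100)),("dock",D,(66,88),(0,26))):
    for k,v in S.items():
        v=np.array(v)*.64; p=unproj(v,z[1],top); q=proj([*p,z[1]],sc)[0]
        ht=blob(top,k,v,22); hs=blob(sc,k,q,22)
        for cs,hh in (([top],[ht]),([sc],[hs]),([top,sc],[ht,hs])):
            if hh[-1] is None: print("none");continue
            print(nm,k,*[(np.round(f,1) if np.ndim(f) else round(f,2)) for f in fit(cs,hh,d,z,p)],end=" ; ")
        print()
cv2.imwrite("pics/crop.png",cv2.resize(top["image"][170:265,180:395,::-1],None,fx=3.7,fy=3.7,interpolation=cv2.INTER_CUBIC))
E
python3 m.py
```

```text
radio red [ 474.8 -147.7    8.2] 0.06 ; radio red [ 476.9 -149.8  191.2] 0.06 ; radio red [ 475.6 -148.6    9.3] 0.15 ; 
radio yellow [452.3 154.2 154. ] 0.09 ; radio yellow [448.2 158.8 -54. ] 0.34 ; radio yellow [451.7 154.7 -25.5] 0.46 ; 
radio blue [ 405.1 -283.3    7.2] 0.13 ; radio blue [ 406.5 -287.1   11.8] 0.06 ; radio blue [ 406.5 -286.2   10.7] 0.21 ; 
radio green [487.8 -14.7 -34.9] 0.4 ; radio green [489.1 -19.5 -36.3] 0.11 ; radio green [488.5 -19.2 -33.9] 0.52 ; 
dock red [631.  183.5 -21.4] 0.03 ; dock red [631.1 183.5 -22. ] 0.03 ; dock red [631.2 183.7 -21.5] 0.06 ; 
dock yellow [6.575e+02 2.780e+01 5.000e-01] 0.05 ; dock yellow [653.3  39.7   3.8] 0.2 ; dock yellow [6.568e+02 2.850e+01 5.000e-01] 0.26 ; 
dock blue [ 547.2 -405.5  160.2] 0.13 ; dock blue [ 546.3 -404.9  158.4] 0.05 ; dock blue [ 546.9 -405.4  -21.7] 0.18 ; 
none
dock green [ 647.6 -233.4   -1.4] 0.07 ; Traceback (most recent call last):
  File "m.py", line 11, in <module>
    print(nm,k,*[(np.round(f,1) if np.ndim(f) else round(f,2)) for f in fit(cs,hh,d,z,p)],end=" ; ")
                                                                        ~~~^^^^^^^^^^^^^
  File "h.py", line 27, in fit
    T.append(cv2.dilate(fill(h),np.ones((5,5),np.uint8)))
                        ~~~~^^^
  File "h.py", line 23, in fill
    m=np.zeros((384*4,512*4),np.uint8); cv2.fillConvexPoly(m,np.int32(np.round((h+.5)*4*16)),1,shift=4); return m
                                                                                ~^~~
TypeError: unsupported operand type(s) for +: 'NoneType' and 'float'
```

```bash
sed -i 's/"yellow":(27,33)/"yellow":(26,36)/; s/"green":(55,75)/"green":(50,85)/' h.py; sed -i 's/(lo,140,50)/(lo,150,40)/' h.py; sed -i '/crop.png/{h;d};/^top=/a cv2.imwrite("pics/crop.png",cv2.resize(top["image"][170:265,180:395,::-1],None,fx=3.7,fy=3.7,interpolation=cv2.INTER_CUBIC))' m.py
cat >> m.py <<'E'
for im,pts in((top["image"],R),(top["image"],D)):
    for k in("yellow","green"):
        u,v=np.int32(np.array(pts[k])*.64); print(k,cv2.cvtColor(im,cv2.COLOR_RGB2HSV)[v-1:v+2,u-12:u+13:4].reshape(-1,3).tolist())
E
python3 m.py
```

```text
radio red [ 474.9 -147.3    9.2] 0.05 ; radio red [ 477.1 -150.6   12.7] 0.07 ; radio red [ 475.6 -148.8  189.6] 0.17 ; 
radio yellow [452.1 154.2 -24.8] 0.1 ; radio yellow [449.4 158.2 137.2] 0.25 ; radio yellow [451.7 154.6 154.5] 0.37 ; 
radio blue [ 405.7 -285.7    7.3] 0.16 ; radio blue [ 407.2 -287.6   11.2] 0.06 ; radio blue [ 407.  -286.3   11.1] 0.24 ; 
none
radio green [489.8 -20.1 149.6] 0.09 ; Traceback (most recent call last):
  File "m.py", line 12, in <module>
    print(nm,k,*[(np.round(f,1) if np.ndim(f) else round(f,2)) for f in fit(cs,hh,d,z,p)],end=" ; ")
                                                                        ~~~^^^^^^^^^^^^^
  File "h.py", line 27, in fit
    T.append(cv2.dilate(fill(h),np.ones((5,5),np.uint8)))
                        ~~~~^^^
  File "h.py", line 23, in fill
    m=np.zeros((384*4,512*4),np.uint8); cv2.fillConvexPoly(m,np.int32(np.round((h+.5)*4*16)),1,shift=4); return m
                                                                                ~^~~
TypeError: unsupported operand type(s) for +: 'NoneType' and 'float'
```

View pics/crop.png

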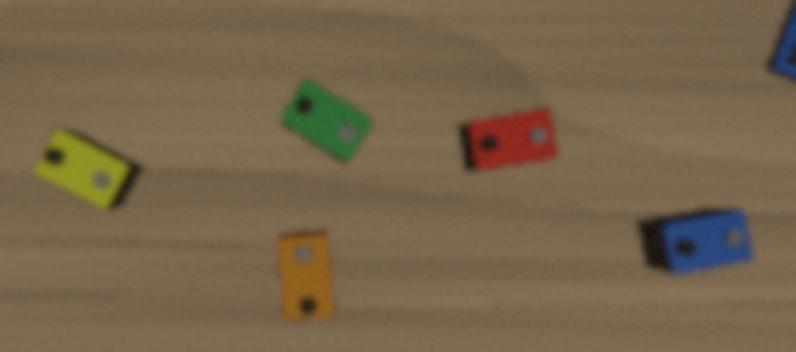

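The crop confirms the choice: the green cap is at (326,120), with the fully orange look-alike well apart at (303,275). I'll loosen the saturation threshold for green.

```bash
sed -i 's/(lo,150,40)/(lo,90 if c=="green" else 145,40)/' h.py; python3 m.py
```

```text
radio red [ 474.7 -147.5    8.8] 0.07 ; radio red [ 477.1 -150.6   12.7] 0.07 ; radio red [ 475.6 -149.     9.9] 0.18 ; 
radio yellow [452.  154.1 154.1] 0.1 ; radio yellow [449.4 158.8 136. ] 0.25 ; radio yellow [451.6 154.7 154.2] 0.37 ; 
radio blue [ 405.3 -284.2    6.2] 0.15 ; radio blue [ 407.2 -287.5  191.1] 0.06 ; radio blue [ 406.9 -286.2   11.3] 0.23 ; 
radio green [487.4 -17.2 -30.5] 0.05 ; radio green [489.2 -19.1 146.6] 0.08 ; radio green [487.7 -17.7 -31.5] 0.19 ; 
dock red [631.1 183.6 -21.4] 0.03 ; dock red [630.5 183.4 -22.5] 0.03 ; dock red [630.9 183.5 -21.3] 0.06 ; 
dock yellow [6.575e+02 2.780e+01 5.000e-01] 0.05 ; dock yellow [654.   38.3   2.8] 0.16 ; dock yellow [6.568e+02 2.860e+01 6.000e-01] 0.22 ; 
dock blue [ 547.5 -403.1  -18.5] 0.14 ; dock blue [ 547.4 -405.4  158. ] 0.04 ; dock blue [ 546.9 -405.3  -21.6] 0.18 ; 
dock green [ 648.  -233.2    0. ] 0.08 ; dock green [ 648.  -233.7   -2.3] 0.03 ; dock green [ 648.2 -233.7   -2.4] 0.11 ; 
yellow [[30, 177, 134], [31, 188, 99], [31, 190, 148], [31, 194, 147], [31, 189, 147], [31, 187, 142], [22, 151, 66], [30
[... 479 characters left out ...]
2, 146, 108], [63, 139, 110], [62, 131, 105], [61, 108, 104], [56, 118, 106]]
yellow [[23, 110, 51], [13, 53, 43], [21, 135, 70], [15, 73, 42], [21, 135, 72], [16, 65, 43], [25, 123, 58], [23, 99, 54], [27, 60, 38], [20, 141, 83], [16, 83, 40], [21, 138, 85], [17, 56, 41], [25, 127, 58], [23, 108, 52], [13, 55, 42], [19, 143, 84], [13, 71, 43], [20, 149, 87], [20, 57, 40], [25, 144, 55]]
green [[57, 114, 65], [15, 67, 38], [20, 133, 75], [18, 71, 36], [20, 130, 63], [19, 76, 37], [34, 60, 34], [57, 116, 64], [17, 51, 35], [20, 142, 88], [21, 71, 36], [20, 140, 80], [17, 64, 36], [23, 68, 34], [57, 106, 65], [21, 67, 38], [20, 152, 89], [17, 59, 39], [20, 136, 86], [19, 57, 36], [26, 58, 35]]
```

apply_moves(targets=[0.6,1.0,0,0,0,0.61,1,0.6,1.0,0,0,0,0.61,1,0.6,1.0,0,0,0,0.61,1,0.6,1.0,0,0,0,0.61,1,0.6,1.0,0,0,0,0.61,1,0.6,1.0,0,0,0,0.61,1], squeeze=40)

```text
clock: 0.9
tcp_pos: [308.4, -390.3, 304.2]
tool_rot: [[0.441, 0.897, 0.0], [0.897, -0.441, -0.001], [-0.0, 0.0, -1.0]]
contact_force: [0.3, -0.5, -0.1]
finger_gap: 0.999
gripper_force: 0.0
```

apply_moves(targets=[0.985,1.0,0,0,0,0.61,1,0.985,1.0,0,0,0,0.61,1,0.985,1.0,0,0,0,0.61,1,0.985,1.0,0,0,0,0.61,1,0.985,1.0,0,0,0,0.61,1,0.985,1.0,0,0,0,0.61,1])

```text
clock: 1.4
tcp_pos: [407.2, -290.3, 303.8]
tool_rot: [[-0.178, 0.984, -0.0], [0.984, 0.178, 0.0], [0.0, -0.0, -1.0]]
contact_force: [1.2, -0.8, -0.8]
finger_gap: 1.0
gripper_force: 0.0
```

apply_moves(targets=[0,0.05,-0.5,0,0,0,1,0,0.05,-0.5,0,0,0,1,0,0.05,-0.5,0,0,0,1])

```text
clock: 1.65
tcp_pos: [405.2, -285.5, 251.7]
tool_rot: [[-0.169, 0.986, -0.004], [0.986, 0.169, 0.004], [0.004, -0.003, -1.0]]
contact_force: [0.3, -0.9, -0.2]
finger_gap: 1.0
gripper_force: 0.0
```

Run:
```python
from h import *
o=bot.get_obs(); print(o["clock"],o["tcp_pos"],o["tool_rot"],o["joints"])
c=viewer.read_camera("wrist"); im=c["image"][:,:,::-1].copy()
for p in proj(box((406.5,-286,10),(36,58),(86,100)),c): cv2.circle(im,(int(p[0]),int(p[1])),3,(0,0,255),-1)
cv2.imwrite("pics/w1.png",im)
```

```text
1.65 [ 405.24529443 -285.49774994  251.73645409] [[-0.16853149  0.98568898 -0.00379156]
 [ 0.98568711  0.16854526  0.00366278]
 [ 0.00424942 -0.00312    -0.9999861 ]] [-4.48719370e+01  1.09677201e+01 -1.16250645e+01  6.77092349e+01
 -4.54245214e-03  3.54251589e+01]
```

View pics/w1.png

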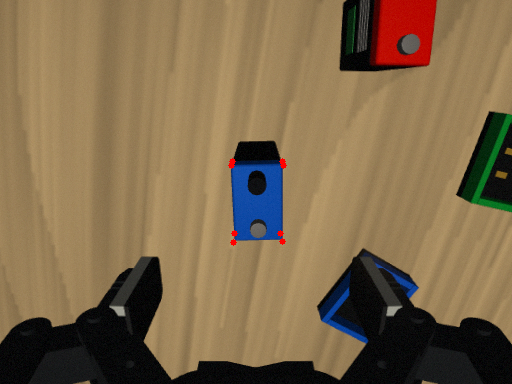

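The wrist view shows the blue cap at (257,200), and my projected corners (red dots) match it. I'm going down.

apply_moves(targets=[0,0,-0.3,0,0,0,1,0,0,-0.6,0,0,0,1,0,0,-0.8,0,0,0,1,0,0,-0.9,0,0,0,1])

```text
clock: 2.03
tcp_pos: [406.2, -286.6, 163.2]
tool_rot: [[-0.17, 0.985, -0.001], [0.985, 0.17, 0.001], [0.001, -0.001, -1.0]]
contact_force: [0.0, -0.0, -0.2]
finger_gap: 0.997
gripper_force: 0.0
```

apply_moves(targets=[0,0,-0.15,0,0,0,1,0,0,-0.29,0,0,0,1,0,0,-0.29,0,0,0,1,0,0,-0.29,0,0,0,1])

```text
clock: 2.37
tcp_pos: [406.8, -286.9, 135.9]
tool_rot: [[-0.171, 0.985, 0.0], [0.985, 0.171, -0.0], [-0.0, 0.0, -1.0]]
contact_force: [0.3, 0.1, 0.1]
finger_gap: 1.002
gripper_force: 0.0
```

apply_moves(targets=[0,0,0,0,0,0,-1,0,0,0,0,0,0,-1,0,0,0,0,0,0,-1,0,0,0,0,0,0,-1,0,0,0,0,0,0,-1,0,0,0,0,0,0,-1,0,0,0,0,0,0,-1,0,0,0,0,0,0,-1])

```text
clock: 3.03
tcp_pos: [406.6, -286.1, 135.6]
tool_rot: [[-0.174, 0.985, 0.001], [0.985, 0.174, -0.001], [-0.001, 0.0, -1.0]]
contact_force: [-1.6, 0.5, 5.8]
finger_gap: 0.416
gripper_force: 39.3
```

apply_moves(targets=[0,0,0.1,0,0,0,-1,0,0,0.25,0,0,0,-1,0,0,0.45,0,0,0,-1,0,0,0.6,0,0,0,-1,0,0,0.6,0,0,0,-1])

```text
clock: 3.45
tcp_pos: [407.2, -286.5, 197.4]
tool_rot: [[-0.174, 0.985, 0.003], [0.985, 0.174, -0.003], [-0.003, 0.002, -1.0]]
contact_force: [0.6, -0.9, -3.8]
finger_gap: 0.412
gripper_force: 40.9
```

apply_moves(targets=[0.1,-0.08,0,0,0,-0.07,-1,0.3,-0.25,0,0,0,-0.15,-1,0.5,-0.42,0,0,0,-0.25,-1,0.7,-0.6,0,0,0,-0.35,-1,0.85,-0.72,0,0,0,-0.45,-1,0.9,-0.75,0,0,0,-0.525,-1,0.9,-0.75,0,0,0,-0.525,-1])

```text
clock: 4.03
tcp_pos: [497.3, -361.5, 192.8]
tool_rot: [[0.37, 0.929, -0.001], [0.929, -0.37, 0.001], [0.001, -0.002, -1.0]]
contact_force: [0.2, -0.1, -3.0]
finger_gap: 0.414
gripper_force: 40.9
```

apply_moves(targets=[0.15,-0.13,0,0,0,0,-1,0.35,-0.3,0,0,0,0,-1,0.505,-0.44,0,0,0,0,-1,0.505,-0.44,0,0,0,0,-1,0.505,-0.44,0,0,0,0,-1])

```text
clock: 4.45
tcp_pos: [546.7, -404.7, 193.3]
tool_rot: [[0.364, 0.931, -0.002], [0.931, -0.364, 0.002], [0.001, -0.002, -1.0]]
contact_force: [0.0, 0.5, -3.8]
finger_gap: 0.416
gripper_force: 41.8
```

Run:
```python
from h import *
c=viewer.read_camera("wrist"); im=c["image"][:,:,::-1].copy()
for p in proj(box((547,-405,-21.5),(66,88),(0,26)),c): cv2.circle(im,(int(p[0]),int(p[1])),3,(0,0,255),-1)
for p in proj(box((547,-405,-21.5),(36,58),(60,)),c): cv2.circle(im,(int(p[0]),int(p[1])),3,(255,255,255),-1)
s=viewer.read_camera("scene")["image"][150:350,100:400,::-1]
cv2.imwrite("pics/w2.png",np.hstack([cv2.resize(im,(400,300)),cv2.resize(s,(400,300))]))
```

```text
(no output)
```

View pics/w2.png

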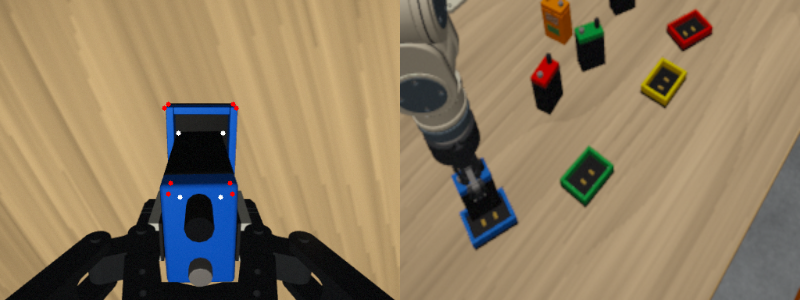

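The dock corner dots sit on the blue rim, and the radio's lower edge at (203,132) matches the predicted white dots. I'm lowering it.

apply_moves(targets=[0,0,-0.15,0,0,0,-1,0,0,-0.3,0,0,0,-1,0,0,-0.4,0,0,0,-1,0,0,-0.46,0,0,0,-1,0,0,-0.49,0,0,0,-1,0,0,-0.51,0,0,0,-1,0,0,-0.52,0,0,0,-1,0,0,-0.52,0,0,0,-1])

```text
clock: 5.22
tcp_pos: [547.1, -404.9, 143.8]
tool_rot: [[0.366, 0.93, 0.001], [0.93, -0.366, -0.001], [-0.0, 0.001, -1.0]]
contact_force: [-2.2, 1.8, 0.8]
finger_gap: 0.417
gripper_force: 42.2
```

apply_moves(targets=[0,0,0,0,0,0,1,0,0,0,0,0,0,1,0,0,0,0,0,0,1,0,0,0,0,0,0,1,0,0,0,0,0,0,1,0,0,0,0,0,0,1])

```text
clock: 5.72
tcp_pos: [547.0, -405.0, 142.9]
tool_rot: [[0.367, 0.93, 0.0], [0.93, -0.367, -0.0], [-0.0, 0.0, -1.0]]
contact_force: [0.9, 1.0, 0.1]
finger_gap: 1.0
gripper_force: 0.0
```

apply_moves(targets=[0,0,0.2,0,0,0,1,0,0,0.5,0,0,0,1,0,0,0.9,0,0,0,1,0,0,1,0,0,0,1])

```text
clock: 6.05
tcp_pos: [547.8, -405.6, 249.0]
tool_rot: [[0.366, 0.93, 0.005], [0.93, -0.366, -0.005], [-0.003, 0.007, -1.0]]
contact_force: [0.3, -0.8, -0.0]
finger_gap: 0.997
gripper_force: 0.0
```

apply_moves(targets=[-0.3,1,0,0,0,0.517,1,-0.3,1,0,0,0,0.517,1,-0.3,1,0,0,0,0.517,1,-0.3,1,0,0,0,0.517,1,-0.3,1,0,0,0,0.517,1])

```text
clock: 6.47
tcp_pos: [516.8, -303.4, 243.8]
tool_rot: [[-0.174, 0.985, 0.001], [0.985, 0.174, -0.001], [-0.001, 0.001, -1.0]]
contact_force: [-0.6, 0.2, 0.3]
finger_gap: 1.001
gripper_force: 0.0
```

apply_moves(targets=[-0.4,1,0,0,0,0,1,-0.4,1,0,0,0,0,1,-0.4,1,0,0,0,0,1])

```text
clock: 6.72
tcp_pos: [475.4, -202.3, 242.7]
tool_rot: [[-0.166, 0.986, -0.001], [0.986, 0.166, 0.001], [0.001, -0.001, -1.0]]
contact_force: [0.3, -0.3, 0.1]
finger_gap: 1.001
gripper_force: 0.0
```

apply_moves(targets=[-0.015,0.563,0,0,0,0,1,-0.015,0.563,0,0,0,0,1,-0.015,0.563,0,0,0,0,1,-0.015,0.563,0,0,0,0,1])

```text
clock: 7.05
tcp_pos: [475.7, -148.1, 243.4]
tool_rot: [[-0.167, 0.986, 0.001], [0.986, 0.167, -0.001], [-0.001, 0.001, -1.0]]
contact_force: [-0.0, 0.2, -0.6]
finger_gap: 1.007
gripper_force: 0.0
```

Run:
```python
from h import *
c=viewer.read_camera("wrist"); im=c["image"][:,:,::-1].copy()
for p in proj(box((475.5,-148.7,9.5),(36,58),(86,100)),c): cv2.circle(im,(int(p[0]),int(p[1])),3,(255,255,255),-1)
s=viewer.read_camera("scene")["image"][200:350,100:300,::-1]
cv2.imwrite("pics/w3.png",np.hstack([cv2.resize(im,(400,300)),cv2.resize(s,(400,300))]))
```

```text
(no output)
```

View pics/w3.png

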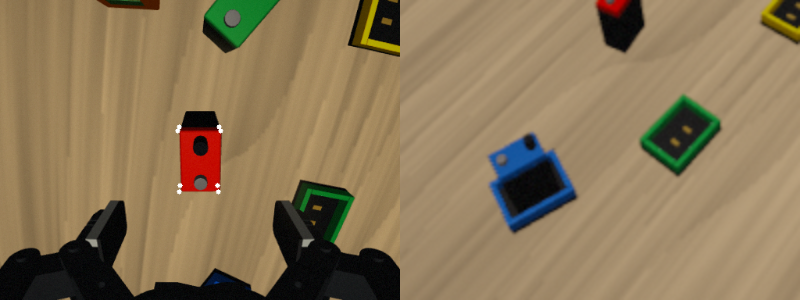

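The red cap at (200,160) matches the prediction, and blue stands upright in its dock at (530,175). I'm grasping red.

apply_moves(targets=[0,0,-0.3,0,0,0,1,0,0,-0.6,0,0,0,1,0,0,-0.8,0,0,0,1,0,0,-0.9,0,0,0,1])

```text
clock: 7.48
tcp_pos: [474.6, -149.5, 150.0]
tool_rot: [[-0.164, 0.986, -0.003], [0.986, 0.164, 0.001], [0.002, -0.003, -1.0]]
contact_force: [-0.8, 0.1, 0.1]
finger_gap: 0.998
gripper_force: 0.0
```

apply_moves(targets=[0,0,-0.1,0,0,0,1,0,0,-0.18,0,0,0,1,0,0,-0.18,0,0,0,1,0,0,-0.18,0,0,0,1])

```text
clock: 7.82
tcp_pos: [475.5, -149.3, 134.7]
tool_rot: [[-0.165, 0.986, -0.001], [0.986, 0.165, 0.0], [0.0, -0.001, -1.0]]
contact_force: [-0.2, 0.3, 0.6]
finger_gap: 0.998
gripper_force: 0.0
```

apply_moves(targets=[0,0,0,0,0,0,-1,0,0,0,0,0,0,-1,0,0,0,0,0,0,-1,0,0,0,0,0,0,-1,0,0,0,0,0,0,-1,0,0,0,0,0,0,-1,0,0,0,0,0,0,-1,0,0,0,0,0,0,-1])

```text
clock: 8.48
tcp_pos: [475.7, -148.7, 135.4]
tool_rot: [[-0.166, 0.986, 0.001], [0.986, 0.166, -0.0], [-0.001, 0.001, -1.0]]
contact_force: [0.1, -0.0, 5.9]
finger_gap: 0.416
gripper_force: 41.6
```

apply_moves(targets=[0,0,0.1,0,0,0,-1,0,0,0.25,0,0,0,-1,0,0,0.5,0,0,0,-1,0,0,0.75,0,0,0,-1,0,0,0.8,0,0,0,-1])

```text
clock: 8.9
tcp_pos: [476.4, -148.9, 218.1]
tool_rot: [[-0.166, 0.986, 0.004], [0.986, 0.166, -0.002], [-0.002, 0.003, -1.0]]
contact_force: [0.9, -0.0, -1.7]
finger_gap: 0.419
gripper_force: 40.9
```

apply_moves(targets=[0.15,0,0,0,0,0,-1,0.4,0,0,0,0,0,-1,0.65,0,0,0,0,0,-1,0.85,0.05,0,0,0,0,-1,0.9,0.2,0,0,0,0,-1,0.9,0.45,0,0,0,0,-1,0.9,0.7,0,0,0,0,-1,0.9,0.95,0,0,0,0,-1])

```text
clock: 9.57
tcp_pos: [565.2, -52.6, 213.4]
tool_rot: [[-0.165, 0.986, -0.002], [0.986, 0.165, 0.001], [0.001, -0.002, -1.0]]
contact_force: [-0.5, 0.4, -1.2]
finger_gap: 0.418
gripper_force: 41.0
```

apply_moves(targets=[0,0.25,0,0,0,-0.06,-1,0.05,0.5,0,0,0,-0.12,-1,0.1,0.75,0,0,0,-0.2,-1,0.2,1.0,0,0,0,-0.28,-1])

```text
clock: 9.9
tcp_pos: [584.7, 47.7, 213.9]
tool_rot: [[0.131, 0.991, -0.002], [0.991, -0.131, 0.0], [-0.0, -0.002, -1.0]]
contact_force: [0.5, -0.2, -1.2]
finger_gap: 0.414
gripper_force: 41.1
```

apply_moves(targets=[0.1,0.25,0,0,0,-0.08,-1,0.2,0.5,0,0,0,-0.15,-1,0.3,0.75,0,0,0,-0.237,-1,0.4,0.9,0,0,0,-0.237,-1,0.4,0.9,0,0,0,-0.237,-1])

```text
clock: 10.32
tcp_pos: [626.3, 139.3, 213.2]
tool_rot: [[0.364, 0.931, -0.001], [0.931, -0.364, 0.001], [0.0, -0.001, -1.0]]
contact_force: [-2.2, -1.2, -2.4]
finger_gap: 0.417
gripper_force: 41.0
```

apply_moves(targets=[0.02,0.2,0,0,0,0,-1,0.045,0.4,0,0,0,0,-1,0.055,0.472,0,0,0,0,-1,0.055,0.472,-0.15,0,0,0,-1,0.055,0.472,-0.25,0,0,0,-1,0.055,0.472,-0.25,0,0,0,-1])

```text
clock: 10.82
tcp_pos: [629.8, 182.9, 186.8]
tool_rot: [[0.366, 0.93, -0.005], [0.93, -0.366, -0.001], [-0.003, -0.004, -1.0]]
contact_force: [-0.3, 0.4, -2.1]
finger_gap: 0.422
gripper_force: 40.8
```

Run:
```python
from h import *
c=viewer.read_camera("wrist"); im=c["image"][:,:,::-1].copy()
for p in proj(box((631,183.5,-21.5),(66,88),(0,26)),c): cv2.circle(im,(int(p[0]),int(p[1])),3,(255,0,0),-1)
for p in proj(box((631,183.5,-21.5),(36,58),(55,)),c): cv2.circle(im,(int(p[0]),int(p[1])),3,(255,255,255),-1)
s=viewer.read_camera("scene")["image"][100:250,180:380,::-1]
cv2.imwrite("pics/w4.png",np.hstack([cv2.resize(im,(400,300)),cv2.resize(s,(400,300))]))
```

```text
(no output)
```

View pics/w4.png

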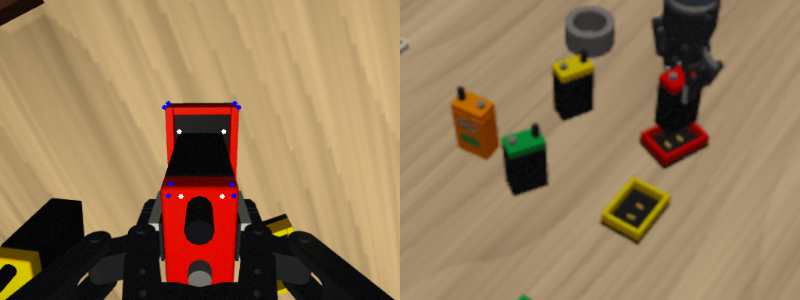

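The red radio is over the red dock and aligned, with the rim dots matching at (168,105) and (237,105). I'm setting it down.

apply_moves(targets=[0,0,-0.12,0,0,0,-1,0,0,-0.25,0,0,0,-1,0,0,-0.35,0,0,0,-1,0,0,-0.41,0,0,0,-1,0,0,-0.44,0,0,0,-1,0,0,-0.46,0,0,0,-1,0,0,-0.472,0,0,0,-1,0,0,-0.472,0,0,0,-1])

```text
clock: 11.58
tcp_pos: [631.2, 183.6, 143.5]
tool_rot: [[0.366, 0.93, 0.001], [0.93, -0.366, 0.0], [0.0, 0.001, -1.0]]
contact_force: [-0.6, 0.0, -0.6]
finger_gap: 0.415
gripper_force: 41.0
```

apply_moves(targets=[0,0,0,0,0,0,-1,0,0,0,0,0,0,-1])

```text
clock: 11.75
tcp_pos: [631.2, 183.6, 143.5]
tool_rot: [[0.366, 0.93, 0.001], [0.93, -0.366, 0.0], [0.0, 0.001, -1.0]]
contact_force: [-1.5, -0.5, 3.3]
finger_gap: 0.418
gripper_force: 41.6
```

Force +3 N: it is on the floor. I'll release and go over yellow.

apply_moves(targets=[0,0,0,0,0,0,1,0,0,0,0,0,0,1,0,0,0,0,0,0,1,0,0,0,0,0,0,1,0,0,0,0,0,0,1,0,0,0,0,0,0,1])

```text
clock: 12.25
tcp_pos: [631.0, 183.6, 142.6]
tool_rot: [[0.366, 0.93, -0.0], [0.93, -0.366, 0.0], [0.0, -0.0, -1.0]]
contact_force: [-0.3, -0.1, 0.0]
finger_gap: 1.001
gripper_force: 0.0
```

apply_moves(targets=[0,0,0.2,0,0,0,1,0,0,0.5,0,0,0,1,0,0,0.9,0,0,0,1,0,0,1,0,0,0,1])

```text
clock: 12.58
tcp_pos: [632.1, 183.8, 248.6]
tool_rot: [[0.366, 0.93, 0.007], [0.93, -0.366, 0.001], [0.004, 0.006, -1.0]]
contact_force: [-0.1, 0.2, 0.4]
finger_gap: 1.005
gripper_force: 0.0
```

apply_moves(targets=[-0.9,-0.15,0,0,0,-0.067,1,-0.9,-0.15,0,0,0,-0.067,1,-0.9,-0.15,0,0,0,-0.067,1])

```text
clock: 12.83
tcp_pos: [535.4, 168.0, 242.4]
tool_rot: [[0.43, 0.903, -0.004], [0.903, -0.431, -0.001], [-0.002, -0.004, -1.0]]
contact_force: [1.3, 0.1, 0.0]
finger_gap: 0.999
gripper_force: 0.0
```

apply_moves(targets=[-0.89,-0.142,0,0,0,0,1,-0.89,-0.142,0,0,0,0,1,-0.89,-0.142,0,0,0,0,1,-0.89,-0.142,0,0,0,0,1])

```text
clock: 13.17
tcp_pos: [449.7, 154.2, 243.5]
tool_rot: [[0.43, 0.903, 0.001], [0.903, -0.43, 0.0], [0.0, 0.001, -1.0]]
contact_force: [0.4, 1.1, -0.1]
finger_gap: 1.001
gripper_force: 0.0
```

Run:
```python
from h import *
c=viewer.read_camera("wrist"); im=c["image"][:,:,::-1].copy()
for p in proj(box((452,154.3,-25.5),(36,58),(86,100)),c): cv2.circle(im,(int(p[0]),int(p[1])),3,(0,0,255),-1)
s=viewer.read_camera("scene")["image"][100:250,180:380,::-1]
cv2.imwrite("pics/w5.png",np.hstack([cv2.resize(im,(400,300)),cv2.resize(s,(400,300))]))
```

```text
(no output)
```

View pics/w5.png

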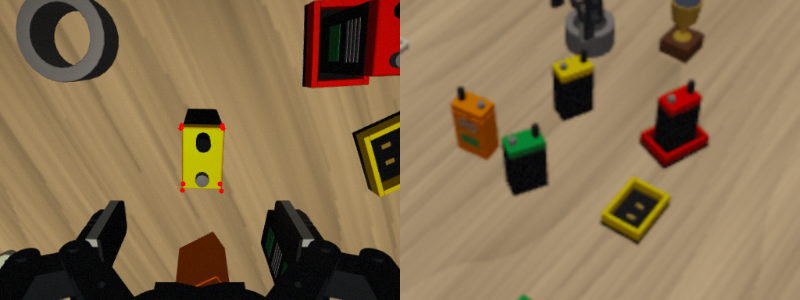

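Yellow's cap at (202,158) matches, and red stands in its dock. I'm grasping yellow.

apply_moves(targets=[0,0,-0.3,0,0,0,1,0,0,-0.6,0,0,0,1,0,0,-0.8,0,0,0,1,0,0,-0.9,0,0,0,1])

```text
clock: 13.6
tcp_pos: [452.6, 154.4, 149.9]
tool_rot: [[0.431, 0.902, -0.003], [0.902, -0.431, -0.0], [-0.002, -0.002, -1.0]]
contact_force: [-0.2, -0.4, 0.1]
finger_gap: 1.0
gripper_force: 0.0
```

apply_moves(targets=[0,0,-0.1,0,0,0,1,0,0,-0.178,0,0,0,1,0,0,-0.178,0,0,0,1,0,0,-0.178,0,0,0,1])

```text
clock: 13.93
tcp_pos: [452.7, 154.4, 134.6]
tool_rot: [[0.431, 0.902, -0.001], [0.902, -0.431, -0.0], [-0.0, -0.0, -1.0]]
contact_force: [0.4, 0.7, -0.6]
finger_gap: 1.0
gripper_force: 0.0
```

apply_moves(targets=[0,0,0,0,0,0,-1,0,0,0,0,0,0,-1,0,0,0,0,0,0,-1,0,0,0,0,0,0,-1,0,0,0,0,0,0,-1,0,0,0,0,0,0,-1,0,0,0,0,0,0,-1,0,0,0,0,0,0,-1])

```text
clock: 14.6
tcp_pos: [452.3, 154.5, 135.4]
tool_rot: [[0.431, 0.902, 0.001], [0.902, -0.431, 0.0], [0.001, 0.001, -1.0]]
contact_force: [0.4, 0.5, 6.0]
finger_gap: 0.422
gripper_force: 40.0
```

apply_moves(targets=[0,0,0.1,0,0,0,-1,0,0,0.25,0,0,0,-1,0,0,0.45,0,0,0,-1,0,0,0.6,0,0,0,-1,0,0,0.6,0,0,0,-1])

```text
clock: 15.02
tcp_pos: [452.8, 154.5, 197.1]
tool_rot: [[0.431, 0.902, 0.004], [0.902, -0.431, 0.001], [0.002, 0.003, -1.0]]
contact_force: [1.0, -0.6, -3.0]
finger_gap: 0.418
gripper_force: 40.6
```

apply_moves(targets=[0.12,-0.07,0,0,0,0.04,-1,0.3,-0.18,0,0,0,0.1,-1,0.5,-0.31,0,0,0,0.15,-1,0.7,-0.43,0,0,0,0.2,-1,0.9,-0.55,0,0,0,0.25,-1])

```text
clock: 15.43
tcp_pos: [542.4, 98.8, 193.5]
tool_rot: [[0.18, 0.984, -0.002], [0.984, -0.18, -0.0], [-0.0, -0.002, -1.0]]
contact_force: [-0.0, -0.1, -2.2]
finger_gap: 0.419
gripper_force: 40.6
```

apply_moves(targets=[0.2,-0.12,0,0,0,0.05,-1,0.4,-0.25,0,0,0,0.1,-1,0.6,-0.37,0,0,0,0.15,-1,0.8,-0.49,0,0,0,0.183,-1,0.9,-0.55,0,0,0,0.183,-1,0.9,-0.55,0,0,0,0.183,-1])

```text
clock: 15.93
tcp_pos: [633.5, 42.8, 192.6]
tool_rot: [[-0.006, 1.0, -0.001], [1.0, 0.006, -0.0], [-0.0, -0.001, -1.0]]
contact_force: [-0.2, 0.6, -3.2]
finger_gap: 0.42
gripper_force: 40.7
```

apply_moves(targets=[0.1,-0.07,0,0,0,0,-1,0.2,-0.13,0,0,0,0,-1,0.252,-0.161,0,0,0,0,-1,0.252,-0.161,-0.05,0,0,0,-1,0.252,-0.161,-0.05,0,0,0,-1,0.252,-0.161,-0.05,0,0,0,-1])

```text
clock: 16.43
tcp_pos: [656.2, 28.8, 189.0]
tool_rot: [[-0.008, 1.0, -0.002], [1.0, 0.008, 0.0], [0.0, -0.002, -1.0]]
contact_force: [1.3, 0.3, -2.8]
finger_gap: 0.417
gripper_force: 40.8
```

Run:
```python
from h import *
c=viewer.read_camera("wrist"); im=c["image"][:,:,::-1].copy()
for p in proj(box((657.2,28.2,.5),(66,88),(0,26)),c): cv2.circle(im,(int(p[0]),int(p[1])),3,(255,0,0),-1)
for p in proj(box((657.2,28.2,.5),(36,58),(55,)),c): cv2.circle(im,(int(p[0]),int(p[1])),3,(255,255,255),-1)
s=viewer.read_camera("scene")["image"][100:250,180:380,::-1]
cv2.imwrite("pics/w6.png",np.hstack([cv2.resize(im,(400,300)),cv2.resize(s,(400,300))]))
```

```text
(no output)
```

View pics/w6.png

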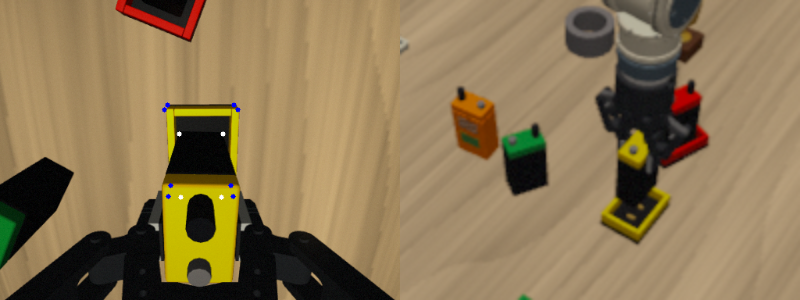

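Yellow is aligned over its dock, with rim dots matching at (167,105) and (236,105). I'm lowering it.

apply_moves(targets=[0,0,-0.12,0,0,0,-1,0,0,-0.25,0,0,0,-1,0,0,-0.35,0,0,0,-1,0,0,-0.41,0,0,0,-1,0,0,-0.44,0,0,0,-1,0,0,-0.46,0,0,0,-1,0,0,-0.472,0,0,0,-1,0,0,-0.472,0,0,0,-1])

```text
clock: 17.2
tcp_pos: [657.3, 28.3, 143.5]
tool_rot: [[-0.008, 1.0, 0.001], [1.0, 0.008, -0.0], [-0.0, 0.001, -1.0]]
contact_force: [-2.1, 0.2, 1.1]
finger_gap: 0.417
gripper_force: 41.3
```

apply_moves(targets=[0,0,0,0,0,0,-1,0,0,0,0,0,0,-1])

```text
clock: 17.37
tcp_pos: [657.3, 28.3, 143.5]
tool_rot: [[-0.008, 1.0, 0.001], [1.0, 0.008, -0.0], [-0.0, 0.001, -1.0]]
contact_force: [-2.5, -0.3, 5.0]
finger_gap: 0.416
gripper_force: 41.6
```

apply_moves(targets=[0,0,0,0,0,0,1,0,0,0,0,0,0,1,0,0,0,0,0,0,1,0,0,0,0,0,0,1,0,0,0,0,0,0,1,0,0,0,0,0,0,1])

```text
clock: 17.87
tcp_pos: [657.2, 28.3, 142.6]
tool_rot: [[-0.008, 1.0, 0.0], [1.0, 0.008, -0.0], [-0.0, 0.0, -1.0]]
contact_force: [0.7, 0.2, -0.1]
finger_gap: 0.999
gripper_force: 0.0
```

apply_moves(targets=[0,0,0.2,0,0,0,1,0,0,0.5,0,0,0,1,0,0,0.9,0,0,0,1,0,0,1,0,0,0,1])

```text
clock: 18.2
tcp_pos: [658.4, 28.2, 248.6]
tool_rot: [[-0.008, 1.0, 0.007], [1.0, 0.008, -0.001], [-0.001, 0.007, -1.0]]
contact_force: [0.9, 0.1, 0.3]
finger_gap: 1.0
gripper_force: 0.0
```

apply_moves(targets=[-0.9,-0.25,0,0,0,-0.525,1,-0.9,-0.25,0,0,0,-0.525,1,-0.9,-0.25,0,0,0,-0.525,1,-0.9,-0.25,0,0,0,-0.525,1,-0.9,-0.25,0,0,0,-0.525,1])

```text
clock: 18.62
tcp_pos: [566.4, 3.0, 243.5]
tool_rot: [[0.522, 0.853, 0.001], [0.853, -0.522, -0.0], [0.0, 0.001, -1.0]]
contact_force: [0.8, -0.3, -0.3]
finger_gap: 0.999
gripper_force: 0.0
```

apply_moves(targets=[-0.794,-0.209,0,0,0,0,1,-0.794,-0.209,0,0,0,0,1,-0.794,-0.209,0,0,0,0,1,-0.794,-0.209,0,0,0,0,1])

```text
clock: 18.95
tcp_pos: [486.4, -17.8, 243.2]
tool_rot: [[0.516, 0.856, 0.001], [0.856, -0.516, -0.0], [0.0, 0.001, -1.0]]
contact_force: [0.3, 0.4, 0.1]
finger_gap: 0.999
gripper_force: 0.0
```

Run:
```python
from h import *
c=viewer.read_camera("wrist"); im=c["image"][:,:,::-1].copy()
for p in proj(box((487.8,-17.7,-31),(36,58),(86,100)),c): cv2.circle(im,(int(p[0]),int(p[1])),3,(0,0,255),-1)
s=viewer.read_camera("scene")["image"][100:250,180:380,::-1]
cv2.imwrite("pics/w7.png",np.hstack([cv2.resize(im,(400,300)),cv2.resize(s,(400,300))]))
```

```text
(no output)
```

View pics/w7.png

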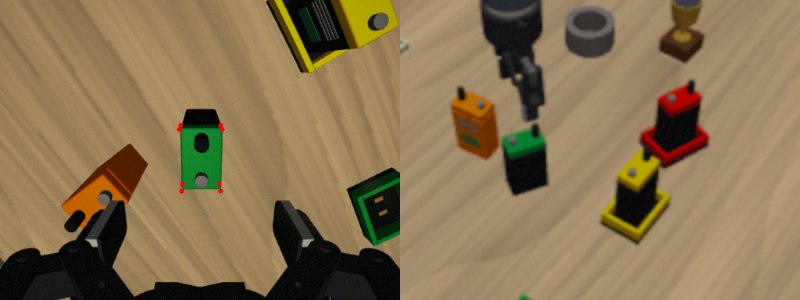

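The green cap at (202,158) matches. The orange look-alike is left of the open finger, so I go down with the fingers partly closed (64 mm).

apply_moves(targets=[0,0,-0.1,0,0,0,0.5,0,0,-0.3,0,0,0,0.5,0,0,-0.6,0,0,0,0.5,0,0,-0.8,0,0,0,0.5,0,0,-0.9,0,0,0,0.5])

```text
clock: 19.47
tcp_pos: [487.5, -17.2, 149.3]
tool_rot: [[0.515, 0.857, -0.003], [0.857, -0.515, 0.001], [-0.001, -0.003, -1.0]]
contact_force: [-0.7, 0.8, 0.7]
finger_gap: 0.749
gripper_force: 0.0
```

apply_moves(targets=[0,0,-0.1,0,0,0,0.5,0,0,-0.178,0,0,0,0.5,0,0,-0.178,0,0,0,0.5,0,0,-0.178,0,0,0,0.5])

```text
clock: 19.8
tcp_pos: [488.1, -17.5, 134.3]
tool_rot: [[0.515, 0.857, -0.001], [0.857, -0.515, 0.0], [-0.0, -0.001, -1.0]]
contact_force: [0.6, -0.2, 0.6]
finger_gap: 0.751
gripper_force: 0.0
```

apply_moves(targets=[0,0,0,0,0,0,-1,0,0,0,0,0,0,-1,0,0,0,0,0,0,-1,0,0,0,0,0,0,-1,0,0,0,0,0,0,-1,0,0,0,0,0,0,-1,0,0,0,0,0,0,-1,0,0,0,0,0,0,-1])

```text
clock: 20.47
tcp_pos: [488.2, -17.6, 135.5]
tool_rot: [[0.516, 0.857, 0.002], [0.857, -0.516, -0.0], [0.001, 0.001, -1.0]]
contact_force: [1.3, 0.5, 6.4]
finger_gap: 0.417
gripper_force: 41.6
```

apply_moves(targets=[0,0,0.1,0,0,0,-1,0,0,0.25,0,0,0,-1,0,0,0.45,0,0,0,-1,0,0,0.6,0,0,0,-1,0,0,0.6,0,0,0,-1])

```text
clock: 20.88
tcp_pos: [488.6, -17.8, 197.1]
tool_rot: [[0.516, 0.857, 0.003], [0.857, -0.516, -0.001], [0.001, 0.003, -1.0]]
contact_force: [0.3, -0.4, -2.8]
finger_gap: 0.413
gripper_force: 41.0
```

apply_moves(targets=[0.1,-0.12,0,0,0,0.05,-1,0.25,-0.3,0,0,0,0.1,-1,0.4,-0.5,0,0,0,0.15,-1,0.55,-0.7,0,0,0,0.2,-1,0.7,-0.9,0,0,0,0.25,-1])

```text
clock: 21.3
tcp_pos: [557.9, -108.4, 193.4]
tool_rot: [[0.274, 0.962, -0.002], [0.962, -0.274, 0.001], [0.0, -0.002, -1.0]]
contact_force: [0.9, -0.4, -2.9]
finger_gap: 0.419
gripper_force: 41.0
```

apply_moves(targets=[0.15,-0.2,0,0,0,0.06,-1,0.3,-0.4,0,0,0,0.12,-1,0.45,-0.6,0,0,0,0.18,-1,0.6,-0.8,0,0,0,0.233,-1,0.7,-0.9,0,0,0,0.233,-1,0.7,-0.9,0,0,0,0.233,-1])

```text
clock: 21.8
tcp_pos: [628.9, -199.9, 192.4]
tool_rot: [[0.038, 0.999, -0.001], [0.999, -0.038, 0.0], [0.0, -0.001, -1.0]]
contact_force: [-0.7, 1.0, -3.6]
finger_gap: 0.417
gripper_force: 41.2
```

apply_moves(targets=[0.08,-0.15,0,0,0,0,-1,0.17,-0.3,0,0,0,0,-1,0.202,-0.358,0,0,0,0,-1,0.202,-0.358,-0.05,0,0,0,-1,0.202,-0.358,-0.05,0,0,0,-1,0.202,-0.358,-0.05,0,0,0,-1])

```text
clock: 22.3
tcp_pos: [647.2, -232.4, 188.9]
tool_rot: [[0.036, 0.999, -0.002], [0.999, -0.036, 0.001], [0.001, -0.002, -1.0]]
contact_force: [-0.1, -0.5, -2.2]
finger_gap: 0.417
gripper_force: 41.4
```

Run:
```python
from h import *
c=viewer.read_camera("wrist"); im=c["image"][:,:,::-1].copy()
for p in proj(box((648,-233.5,-2),(66,88),(0,26)),c): cv2.circle(im,(int(p[0]),int(p[1])),3,(255,0,0),-1)
for p in proj(box((648,-233.5,-2),(36,58),(55,)),c): cv2.circle(im,(int(p[0]),int(p[1])),3,(255,255,255),-1)
s=viewer.read_camera("scene")["image"][150:330,130:370,::-1]
cv2.imwrite("pics/w8.png",np.hstack([cv2.resize(im,(400,300)),cv2.resize(s,(400,300))]))
```

```text
(no output)
```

View pics/w8.png

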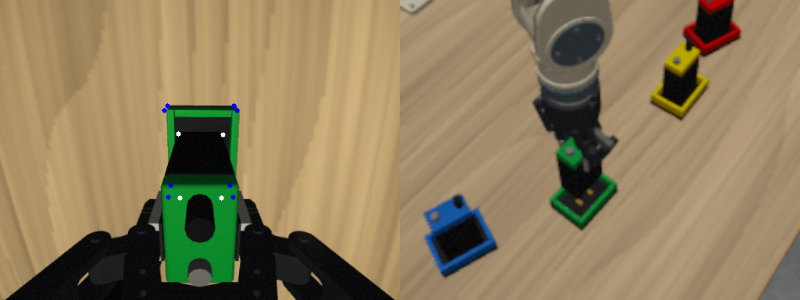

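Green is aligned, with rim dots matching at (168,107) and (236,107). I'm lowering it.

apply_moves(targets=[0,0,-0.12,0,0,0,-1,0,0,-0.25,0,0,0,-1,0,0,-0.35,0,0,0,-1,0,0,-0.41,0,0,0,-1,0,0,-0.44,0,0,0,-1,0,0,-0.46,0,0,0,-1,0,0,-0.472,0,0,0,-1,0,0,-0.472,0,0,0,-1])

```text
clock: 23.07
tcp_pos: [648.1, -233.4, 143.6]
tool_rot: [[0.036, 0.999, 0.001], [0.999, -0.036, -0.0], [-0.0, 0.001, -1.0]]
contact_force: [-1.4, 0.6, 1.4]
finger_gap: 0.416
gripper_force: 41.9
```

apply_moves(targets=[0,0,0,0,0,0,-1,0,0,0,0,0,0,-1])

```text
clock: 23.23
tcp_pos: [648.1, -233.4, 143.6]
tool_rot: [[0.036, 0.999, 0.001], [0.999, -0.036, -0.0], [-0.0, 0.001, -1.0]]
contact_force: [-3.3, 1.9, 5.2]
finger_gap: 0.416
gripper_force: 42.3
```

apply_moves(targets=[0,0,0,0,0,0,1,0,0,0,0,0,0,1,0,0,0,0,0,0,1,0,0,0,0,0,0,1,0,0,0,0,0,0,1,0,0,0,0,0,0,1])

```text
clock: 23.73
tcp_pos: [648.0, -233.5, 142.6]
tool_rot: [[0.036, 0.999, 0.0], [0.999, -0.036, 0.0], [0.0, 0.0, -1.0]]
contact_force: [-0.1, -0.2, 0.7]
finger_gap: 1.0
gripper_force: 0.0
```

apply_moves(targets=[0,0,0.2,0,0,0,1,0,0,0.5,0,0,0,1,0,0,0.9,0,0,0,1,0,0,1,0,0,0,1])

```text
clock: 24.07
tcp_pos: [649.0, -233.9, 248.8]
tool_rot: [[0.036, 0.999, 0.007], [0.999, -0.036, -0.003], [-0.003, 0.007, -1.0]]
contact_force: [0.6, -0.3, 1.5]
finger_gap: 1.003
gripper_force: 0.0
```

apply_moves(targets=[-1,0,0.3,0,0,0,1,-1,0,0.3,0,0,0,1,-1,0,0.3,0,0,0,1,-1,0,0.3,0,0,0,1])

```text
clock: 24.4
tcp_pos: [545.1, -233.3, 275.3]
tool_rot: [[0.037, 0.999, 0.002], [0.999, -0.037, -0.002], [-0.002, 0.002, -1.0]]
contact_force: [0.5, -0.7, -0.4]
finger_gap: 0.997
gripper_force: 0.0
```

apply_moves(targets=[-1,0,0,0,0,0,1,-1,0,0,0,0,0,1,-1,0,0,0,0,0,1,-1,0,0,0,0,0,1])

```text
clock: 24.73
tcp_pos: [445.4, -233.1, 273.2]
tool_rot: [[0.037, 0.999, -0.0], [0.999, -0.037, -0.0], [-0.0, -0.0, -1.0]]
contact_force: [0.3, -0.1, 0.1]
finger_gap: 1.0
gripper_force: 0.0
```

Run:
```python
from h import *
P={"red":(631,183.5,-21.5),"yellow":(657.2,28.2,.5),"blue":(547,-405,-21.5),"green":(648,-233.5,-2)}
o=[]
for n,r in(("top",(110,240,150,460)),("scene",(130,330,120,380))):
    c=viewer.read_camera(n); im=cv2.resize(c["image"][:,:,::-1],None,fx=3,fy=3)
    for p in P.values():
        for q in proj(box(p,(36,58),(94,108)),c): cv2.circle(im,tuple(int(v) for v in (q+.5)*3),2,(255,255,255),-1)
    im=im[r[0]*3:r[1]*3,r[2]*3:r[3]*3]; o.append(cv2.resize(im,(800,int(im.shape[0]*800/im.shape[1])) if n=="top" else (330,253)))
    if n=="scene": o[-1]=cv2.copyMakeBorder(o[-1],0,0,0,470,cv2.BORDER_CONSTANT)
cv2.imwrite("pics/end.png",np.vstack(o));
```

```text
(no output)
```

View pics/end.png

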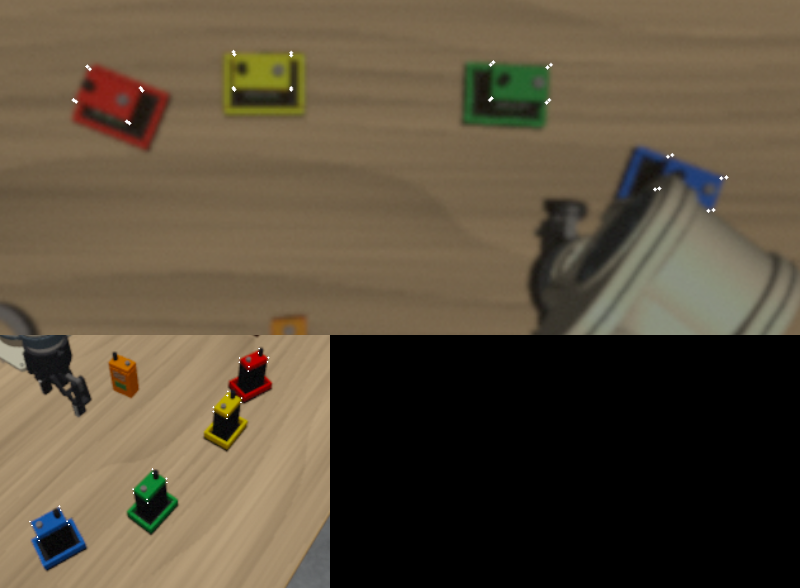

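In both views all four caps sit where a radio standing on its pocket floor should be (white dots), and the gripper is clear. I'm handing in.

```bash
python3 -c "
from cell import bot
print(bot.close_job())"
```

```text
the job is handed in; nothing more can be done
None
```

All four radios stand upright on the floors of their colour-matched docks and are released, with the trophy and tape untouched; I handed the job in at about 25 s on the robot clock.

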